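# Free the seized bleed knob with the two-pin key

## Robot

A 7-joint arm with a two-finger parallel gripper is mounted at the origin on the work surface. World frame = base frame: x ahead of the robot, y to its left, z up, the work surface at z = 0. Lengths are in m, angles in rad, forces in N, time in s.
With the tool pointing down it reaches from about 0.425 to 0.925 m from the base axis. Payload 6.8 kg.
Tool frame: the origin (TCP) lies at the very end of the fingers, on their centre line; the grasp point (between the pads) lies 19 mm behind it (bot.grasp_offset is the distance from the TCP to the grasp point, in m); z points along the fingers, y is the direction in which the jaws open and shut (so a half turn about z gives the same grasp; the last joint's range is limited). The gripper opens to 85 mm and grips with 20 to 120 N. Pads are 22 mm wide; open, the fingers measure 114 mm over their backs; the gripper's body (76 mm by 85 mm) begins 54 mm behind the grasp point. The pads swing forward as they close: fully open they stand 13 mm farther back than shut.
Start: joints at [1.112, 0.477, 0.022, 1.555, -0.011, 1.109, -0.083], TCP at [0.232, -0.634, 0.231] pointing down, gripper open.
Joint ranges: [-2.96, 2.96], [-0.34, 2.1], [-1.41, 1.46], [0.24, 2.44], [-1.37, 4.51], [0.17, 1.92], [-2.96, 2.96]. Speed limits (rad/s): [2.39, 2.39, 3.14, 3.14, 3.14, 3.14, 3.14].

## Interface

Orientations are given as a unit quaternion [w, x, y, z].
In Python, from station import monitor, cams, bot, finder gives the robot as it stands.
- The arm moves only by the tool jog_arm, never from a script. Its argument "plan" is a list of rows, each an object of numbers: "x", "y", "z": the shift along the tool's x, y, z as a fraction of full scale; "wx", "wy", "wz": the turn, a rotation vector about the tool's x, y, z as a fraction of full scale. A call has 1 to 12 rows; each row is the pose to reach, as a shift and turn from the pose measured when the call began, along the tool's axes at that moment, turning the shorter way round; what a row does not reach only later rows make up. Full scale, the value 1, is 20 cm for a shift and 180 degrees for a turn. A row lasts 1/12 s, in which the tool goes at most 41.7 mm and 7.16 degrees, less where a joint would pass 70% of its speed; a pose out of reach is approached as far as the arm can. A call with a number of a shift or a turn outside -1 to 1 is refused whole. A call with a gripper value outside its range is refused whole. "hand" is the opening, from -1 (shut) to 1 (fully open), set as the call begins (left out, the last holds). The fingers move at their own pace and stop on an object; "grip_force" is the grip in N (left out, the last holds). Time passes only in rows, so rows that repeat a pose let the fingers close. It gives the time, the measured TCP pose, the force and the opening at its end, in the units of the state.
- monitor.get_obs(): the state, without advancing time (a new reading comes with each control period).
- cams.read_camera(name): name is "side" or "top" or "wrist"; returns the picture (480x640x3 uint8, red, green, blue); there is no depth.
- cams.get_calibration(name): a dict with "fx", "fy", "cx", "cy" (pixels), "distortion" ([k1, k2, p1, p2, k3] as OpenCV has them; the pictures are not rectified), "extrinsics" (4x4, takes a point from world to camera coordinates). Camera axes: x right, y down, z forward; pixel columns grow to the right and rows downward; lengths in m; the calibration is good to about 2 mm. A picture is of the moment at which its call begins: read the wrist's pose just before it. get_calibration takes no time and is no camera call; for the wrist camera it gives the pose at the moment of the call.
- bot.hand_in(): hands the job in, once; it reports no verdict.
Trained networks look in the newest picture that a camera, given by its name, has taken for a name from the list of things; names that differ only in an ending like _2 or _b are one class to them, and where a whole thing is asked for, a point or a joint stands for the part that bears it (a point fixed in the world has none). Each returns a list of dicts, best first, with "confidence" (0 to 1); they miss things now and then, are a little off and sometimes report something else, mostly with a low value. They report only what shows in the picture. A call takes as long as a camera call. They do not tell look-alikes from the thing itself.
- finder.find_in(camera, target): "bbox" ([left, top, width, height] in pixels, round what is visible of it).
- finder.place_of(camera, target): "location" ([column, row] in pixels: a listed point, or the origin of a listed thing).
The state is a dict: "t": time; "q": joint angles; "joint_vel": joint speeds; "joint_torque": joint torques, N m; "eef_pos": TCP position; "tool_rot": TCP orientation; "contact_force": force on the tool from outside, world axes, zero at the start; "torque": the same for the moment, N m; "gripper_width": opening from 0.0 (shut) to 1.0 (fully open).
Only numpy, scipy, OpenCV 4.12 (cv2) and the standard library are available. Lean on these libraries where they do the work, as an engineer would, in place of code of your own. Each camera call takes 0.05 s, during which the arm holds its last target. There are 200 camera calls.

## Task

The sunk knob of the bleed valve has seized shut. Take the two-pin key from its stand, feel its pins into the knob's two holes and break the knob loose with a short firm counter-clockwise twist; within about the first quarter turn let go, so that the key stands in the knob by itself, then take a fresh hold and turn on counter-clockwise until the knob is fully open at its stop. Leave the key standing upright in the knob, never let it fall over, and leave the two tins and the jar where they stand.

Things in the scene. Friction and masses are not known exactly. Their poses are not given: they have to be found in the camera images.
- valve_base (a point): Bleed valve: round stainless head, 90 mm across, 86 mm high, on a 116 mm flange, fixed to the bench; z up. Two pipe stubs on opposite sides, along its y axis, end in upright 50 mm ferrules 103 mm out, 61 mm high. This point: centre of its underside.
- valve_face (a point): Centre of the sunk knob's flat face, on the knob's axis, 78 mm above the bench, in a collar of 54 mm bore and 8 mm depth; axes of the valve head, not turning with the knob. Two holes in the face, 11 mm across, 10 mm deep, are centred 16 mm either side of the axis. Their line lies up to 35 degrees either side of the line of the stubs (y axis): how much is not told, it must be seen or felt.
- knob (a joint): Angle of the knob, rad, growing counter-clockwise seen from above: 0 at the start (seized shut), 3.4 at the stop (fully open). Seized, it resists turning with about 0.5 N m over the first 0.5 rad or so and stays where it is left; from there on it is free (friction about 0.05 N m).
- key_grip (a point): Two-pin key, loose, upright, 155 to 310 g: on top a black hexagonal grip 36 mm across flats, 26 mm high; under it a stem 16 mm across, 30 mm long. This point: centre of the hexagonal grip, 51 mm above the underside of the foot; z up. The pairs of flats face along the key's x axis and 60 and 120 degrees from it. It starts in any yaw on its stand.
- key_foot (a point): Centre of the underside of the key's round foot (48 mm across, 8 mm thick); axes as key_grip. Two pins, 7 mm across, 10 mm long, point down from the foot, 16 mm either side of the axis along the key's y axis. With the pins on the knob's face beside the holes the foot stands 10 mm above the face; with the pins home it lies flat on the face.
- key: The two-pin key again, as a whole: its origin is the centre of the underside of the foot, axes as key_grip.
- stand_top (a point): The key's stand: grey ring 64 mm across, 22 mm high, bore 42 mm, fixed to the bench. The key's foot rests on its rim, the pins hang in the bore. This point: centre of the bore at rim height.
- tin_a: Bystander: filled tin 66 mm across, 130 mm high, origin at the centre of its underside, z up.
- tin_b: Bystander: a second tin of the same kind, on the other side.
- jar: Bystander: jar 70 mm across, 75 mm high with a lid, origin at the centre of its underside, z up.
There are look-alikes about, which are no part of the job. What is shaped like the key but brown, pink or purple is not meant.

How it is judged:
On the way, in this order (a step that is already met when the one before it is completed fails the run):
1. the key's pins are home in the holes of the still seized knob (z of key_foot in the frame of valve_face below 0.004 m and horizontal distance between key_foot and valve_face below 0.005 m and angle between key_grip's own z axis and vertical below 0.12 rad and value of joint knob below 0.3 rad), for 0.2 s.
2. the key has broken the knob loose (turned more than 0.5 rad) (z of key_foot in the frame of valve_face below 0.004 m and horizontal distance between key_foot and valve_face below 0.005 m and angle between key_grip's own z axis and vertical below 0.12 rad and value of joint knob above 0.5 rad), for 0.1 s.
3. the key is let go and stands in the loosened knob by itself, not more than 2.2 rad from the start (z of key_foot in the frame of valve_face below 0.004 m and horizontal distance between key_foot and valve_face below 0.005 m and angle between key_grip's own z axis and vertical below 0.12 rad and contact force between the fingers and key below 0.1 N and value of joint knob between 0.45 and 2.2 rad), for 0.2 s.
At the end, for the whole second after the job is handed in: The knob is turned to its stop (more than 3.2 of 3.4 rad) and the key stands in it at rest, let go: pins home (foot within 4 mm of the face), within 5 mm of the axis, upright within 7 degrees (z of key_foot in the frame of valve_face below 0.004 m and horizontal distance between key_foot and valve_face below 0.005 m and angle between key_grip's own z axis and vertical below 0.12 rad and value of joint knob above 3.2 rad and contact force between the fingers and key below 0.1 N and linear speed of key below 0.02 m/s); the robot touches nothing.
It fails at once if the key falls over (leans more than 35 degrees) (angle between key_grip's own z axis and vertical above 0.61 rad).
It fails at once if a tin or the jar is moved more than 25 mm or tipped (distance of any of tin_a, tin_b, jar from where it was at the start of the episode above 0.025 m or angle between any of tin_a, tin_b, jar's own z axis and vertical above 0.3 rad).
It also fails if it takes over 72 s, if anything falls off the work surface, if the arm or the gripper's body presses on something with over 40 N, if the wrist force passes 120 N, or if a joint passes its speed limit or range.

## Working session

There is one attempt and no reset: what is moved stays moved. The work goes in short steps, Python scripts to look and compute and a tool call to move; the robot and the scene stay as the last step left them, time stands still between calls to the robot, and variables do not carry over. Pictures are saved under pics/ and viewed, about 8 in all and at most 12, crops included, and the job is handed in when it is done.

Besides the shell and the picture viewer there is one more tool, called as name(argument=value, ...), one argument or row to a line, values as JSON. jog_arm: Moves the arm, as the interface text tells. Shift numbers are shares of 20 cm and turn numbers shares of 180 degrees, none past 1 either way. Its arguments: {"type":"object","properties":{"plan":{"type":"array","items":{"type":"object","properties":{"x":{"type":"number","minimum":-1,"maximum":1},"y":{"type":"number","minimum":-1,"maximum":1},"z":{"type":"number","minimum":-1,"maximum":1},"wx":{"type":"number","minimum":-1,"maximum":1},"wy":{"type":"number","minimum":-1,"maximum":1},"wz":{"type":"number","minimum":-1,"maximum":1}}}},"hand":{"type":"number"},"grip_force":{"type":"number"}},"required":["plan"]}

```bash
mkdir -p pics
cat > h.py <<'E'
import numpy as np,cv2
from station import monitor,cams,bot,finder
from scipy.spatial.transform import Rotation as R
def ray(cam,px,cal=None):
    c=cal or cams.get_calibration(cam);K=np.array([[c['fx'],0,c['cx']],[0,c['fy'],c['cy']],[0,0,1]])
    u=cv2.undistortPoints(np.array([[px]],float),K,np.array(c['distortion'],float))[0,0]
    E=np.array(c['extrinsics']);Rm=E[:3,:3];o=-Rm.T@E[:3,3];d=Rm.T@np.array([u[0],u[1],1]);return o,d/np.linalg.norm(d)
def atz(cam,px,z,cal=None):
    o,d=ray(cam,px,cal);return o+d*(z-o[2])/d[2]
def proj(cam,P,cal=None):
    c=cal or cams.get_calibration(cam);K=np.array([[c['fx'],0,c['cx']],[0,c['fy'],c['cy']],[0,0,1]])
    E=np.array(c['extrinsics']);return cv2.projectPoints(np.array(P,float).reshape(-1,1,3),cv2.Rodrigues(E[:3,:3])[0],E[:3,3],K,np.array(c['distortion'],float))[0][:,0]
def shot(cam,name):
    im=cams.read_camera(cam);cv2.imwrite('pics/'+name+'.png',im[:,:,::-1]);return im
def st():
    o=monitor.get_obs();q=o['tool_rot'];r=R.from_quat([q[1],q[2],q[3],q[0]])
    print('t',round(o['t'],2),'p',np.round(o['eef_pos'],4),'x',np.round(r.as_matrix()[:,0],3),'z',np.round(r.as_matrix()[:,2],3),'F',np.round(o['contact_force'],1),'M',np.round(o['torque'],2),'g',round(o['gripper_width'],3),'q7',np.round(o['q'],2));return o,r
E
cat > a.py <<'E'
from h import *
st()
for c in ['top','side','wrist']:
    shot(c,c+'0')
    for t in ['key_grip','key_foot','valve_face','valve_base','stand_top','tin_a','jar']:
        print(c,t,[(np.round(d['location'],1).tolist(),round(d['confidence'],2)) for d in finder.place_of(c,t)][:4])
ims=[cv2.imread(f'pics/{c}0.png') for c in ['top','side']]
E
python3 a.py
```

```text
t 0.0 p [ 0.2317 -0.6333  0.2303] x [ 0.939  0.344 -0.   ] z [-0.001  0.002 -1.   ] F [0.2 0.1 0.1] M [ 0.   -0.05 -0.  ] g 1.003 q7 [ 1.11  0.48  0.02  1.56 -0.01  1.11 -0.08]
top key_grip [([335.5, 238.2], 0.86), ([373.7, 261.3], 0.69), ([376.8, 224.6], 0.65), ([378.9, 295.9], 0.5)]
top key_foot [([376.7, 297.8], 0.76), ([375.0, 225.6], 0.69), ([376.0, 262.1], 0.64), ([335.3, 241.4], 0.56)]
top valve_face [([270.4, 282.4], 0.94)]
top valve_base [([266.7, 284.1], 0.6), ([374.2, 263.2], 0.34), ([487.3, 265.4], 0.21)]
top stand_top [([372.4, 266.0], 0.61)]
top tin_a [([142.2, 258.3], 0.73), ([486.4, 264.9], 0.65)]
top jar [([319.7, 184.1], 0.77)]
side key_grip [([300.1, 275.9], 0.89), ([318.0, 247.2], 0.84), ([351.5, 276.5], 0.7), ([252.7, 286.2], 0.63)]
side key_foot [([320.6, 267.1], 0.9), ([254.6, 307.3], 0.71), ([351.2, 296.0], 0.64), ([304.8, 295.6], 0.61)]
side valve_face [([261.7, 207.3], 0.91)]
side valve_base [([303.2, 276.6], 0.62), ([264.5, 234.6], 0.59)]
side stand_top [([304.7, 293.2], 0.16)]
side tin_a [([323.4, 413.5], 0.8), ([274.6, 173.0], 0.77)]
side jar [([382.9, 256.2], 0.86)]
wrist key_grip []
wrist key_foot []
wrist valve_face []
wrist valve_base []
wrist stand_top []
wrist tin_a []
wrist jar []
```

Run:
```python
from h import *
t=cv2.imread('pics/top0.png')[170:345,200:410]
cv2.imwrite('pics/topc.png',cv2.resize(t,None,fx=3.4,fy=3.4,interpolation=cv2.INTER_CUBIC))
for n,p,z in [('k1',(335.5,238.2),.073),('k2',(373.7,261.3),.073),('k3',(376.8,224.6),.073),('k4',(378.9,295.9),.073),('vf',(270.4,282.4),.078),('stand',(372.4,266),.022),('tinA',(142,258),.0),('tinB',(486,265),0),('jar',(319.7,184),0)]: print(n,np.round(atz('top',p,z),3))
for n,p,z in [('k1',(300,276),.073),('k2',(318,247.2),.073),('k3',(351.5,276.5),.073),('k4',(252.7,286.2),.073),('vf',(261.7,207.3),.078)]: print('s',n,np.round(atz('side',p,z),3))
```

```text
k1 [ 0.623 -0.037  0.073]
k2 [ 0.568 -0.132  0.073]
k3 [ 0.659 -0.138  0.073]
k4 [ 0.483 -0.147  0.073]
vf [0.509 0.121 0.078]
stand [ 0.559 -0.134  0.022]
tinA [0.565 0.459 0.   ]
tinB [ 0.57  -0.429  0.   ]
jar [0.77  0.006 0.   ]
s k1 [ 0.565 -0.144  0.073]
s k2 [ 0.614 -0.048  0.073]
s k3 [ 0.666 -0.16   0.073]
s k4 [ 0.47  -0.164  0.073]
s vf [0.505 0.128 0.078]
```

View pics/topc.png

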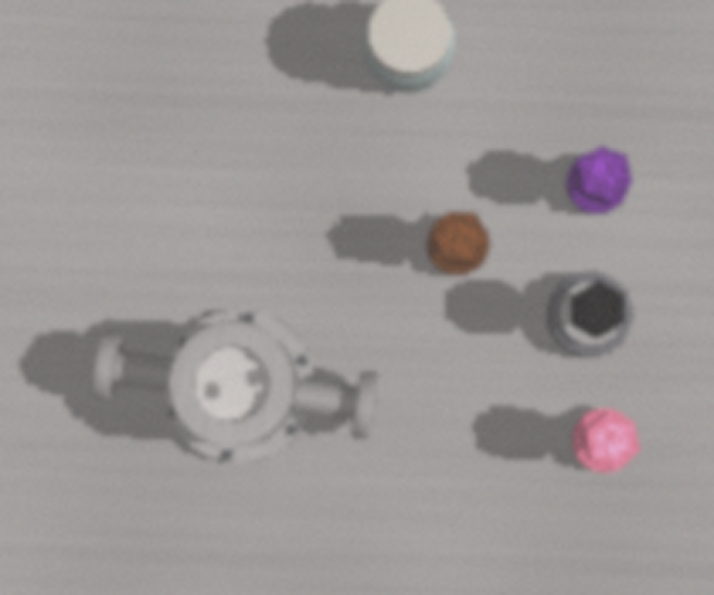

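View pics/side0.png

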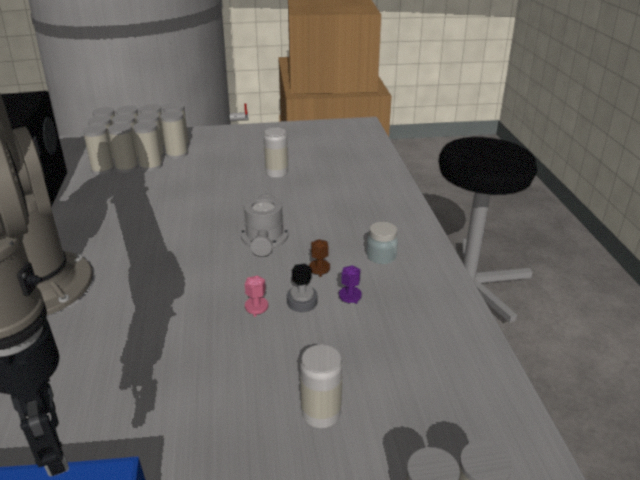

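jog_arm(
  plan=[
    {"x": 0.4,"y": -0.29},
    {"x": 0.8,"y": -0.58},
    {"x": 0.8,"y": -0.58},
    {"x": 0.8,"y": -0.58},
    {"x": 0.8,"y": -0.58},
    {"x": 0.8,"y": -0.58},
  ],
)

```text
invalid input at $.plan[0]: expected keys x, y, z, wx, wy, wz
```

jog_arm(
  plan=[
    {"x": 0.8,"y": -0.58},
    {"x": 0.8,"y": -0.58},
    {"x": 0.8,"y": -0.58},
    {"x": 0.8,"y": -0.58},
    {"x": 0.8,"y": -0.58},
    {"x": 0.8,"y": -0.58},
  ],
)

```text
invalid input at $.plan[0]: expected keys x, y, z, wx, wy, wz
```

Run:
```python
from h import *
o,r=st()
d=r.inv().apply(np.array([.54,-.138,.24])-o['eef_pos']);print(d/.2)
c=cams.get_calibration('wrist');E=np.array(c['extrinsics']);print(np.round(r.inv().apply(-E[:3,:3].T@E[:3,3]-o['eef_pos']),3),np.round(r.as_matrix().T@E[:3,:3].T,2))
```

```text
t 1.2 p [ 0.232  -0.6339  0.2313] x [0.939 0.344 0.   ] z [ 0. -0. -1.] F [-0.4  0.2  0.2] M [0.01 0.04 0.03] g 1.002 q7 [ 1.11  0.48  0.02  1.56 -0.01  1.11 -0.08]
[ 2.29834684 -1.79932078 -0.04346537]
[ 0.072  0.    -0.142] [[-0.   -0.96 -0.28]
 [ 1.   -0.   -0.  ]
 [ 0.   -0.28  0.96]]
```

jog_arm(
  plan=[
    {"x": 0.8,"y": -0.6,"z": 0,"wx": 0,"wy": 0,"wz": 0},
    {"x": 0.8,"y": -0.6,"z": 0,"wx": 0,"wy": 0,"wz": 0},
    {"x": 0.8,"y": -0.6,"z": 0,"wx": 0,"wy": 0,"wz": 0},
    {"x": 0.8,"y": -0.6,"z": 0,"wx": 0,"wy": 0,"wz": 0},
    {"x": 0.8,"y": -0.6,"z": 0,"wx": 0,"wy": 0,"wz": 0},
  ],
)

```text
t: 1.62
eef_pos: [0.3429, -0.4633, 0.2315]
tool_rot: [-0.0, 0.984, 0.175, 0.0]
contact_force: [0.9, -0.7, -1.0]
gripper_width: 1.002
```

jog_arm(
  plan=[
    {"x": 0.8,"y": -0.6,"z": 0,"wx": 0,"wy": 0,"wz": 0},
    {"x": 0.8,"y": -0.6,"z": 0,"wx": 0,"wy": 0,"wz": 0},
    {"x": 0.8,"y": -0.6,"z": 0,"wx": 0,"wy": 0,"wz": 0},
    {"x": 0.8,"y": -0.6,"z": 0,"wx": 0,"wy": 0,"wz": 0},
    {"x": 0.8,"y": -0.6,"z": 0,"wx": 0,"wy": 0,"wz": 0},
  ],
)

```text
t: 2.03
eef_pos: [0.4529, -0.2927, 0.232]
tool_rot: [-0.0, 0.984, 0.176, 0.001]
contact_force: [0.3, -0.7, -0.2]
gripper_width: 1.0
```

Run:
```python
from h import *
o,r=st()
d=r.inv().apply(np.array([.55,-.138,.24])-o['eef_pos']);print(d/.2)
```

```text
t 2.03 p [ 0.4529 -0.2927  0.232 ] x [0.938 0.347 0.002] z [ 0.002  0.001 -1.   ] F [ 0.3 -0.7 -0.2] M [-0.06 -0.06 -0.02] g 1.0 q7 [ 0.59  0.26 -0.15  1.87  0.04  1.01 -0.8 ]
[ 0.72382461 -0.55732083 -0.03848062]
```

jog_arm(
  plan=[
    {"x": 0.72,"y": -0.56,"z": -0.04,"wx": 0,"wy": 0,"wz": 0},
    {"x": 0.72,"y": -0.56,"z": -0.04,"wx": 0,"wy": 0,"wz": 0},
    {"x": 0.72,"y": -0.56,"z": -0.04,"wx": 0,"wy": 0,"wz": 0},
    {"x": 0.72,"y": -0.56,"z": -0.04,"wx": 0,"wy": 0,"wz": 0},
    {"x": 0.72,"y": -0.56,"z": -0.04,"wx": 0,"wy": 0,"wz": 0},
    {"x": 0.72,"y": -0.56,"z": -0.04,"wx": 0,"wy": 0,"wz": 0},
  ],
)

```text
t: 2.53
eef_pos: [0.552, -0.1314, 0.2409]
tool_rot: [-0.001, 0.984, 0.18, 0.002]
contact_force: [0.2, 0.0, 0.5]
gripper_width: 1.001
```

Run:
```python
from h import *
o,r=st()
cal=cams.get_calibration('wrist')
im=shot('wrist','w1')
for t in ['key_grip','stand_top']:
    for d in finder.place_of('wrist',t): print(t,np.round(d['location'],1),round(d['confidence'],2),np.round(atz('wrist',d['location'],.073 if t=='key_grip' else .022,cal),4))
```

```text
t 2.53 p [ 0.552  -0.1314  0.2409] x [0.935 0.355 0.005] z [ 0.004  0.003 -1.   ] F [0.2 0.  0.5] M [-0.02  0.01  0.03] g 1.001 q7 [ 0.33  0.3  -0.24  1.8   0.08  1.05 -1.16]
key_grip [393.5  67.8] 0.78 [ 0.6668 -0.1386  0.073 ]
key_grip [338.5 197.8] 0.76 [ 0.5703 -0.1361  0.073 ]
key_grip [229.6  82.1] 0.72 [ 0.6186 -0.0373  0.073 ]
key_grip [611.8 295.9] 0.36 [ 0.5745 -0.368   0.073 ]
```

View pics/w1.png

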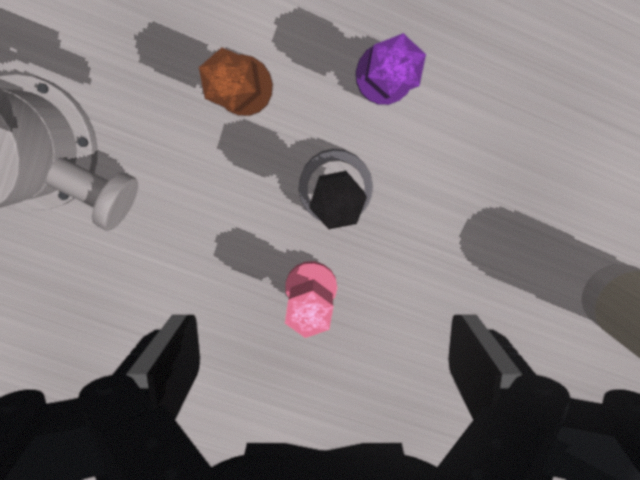

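```bash
cat > hexfit.py <<'E'
from h import *
from scipy.optimize import differential_evolution
def hexfit(im,cal,p0,zc,thr=60,span=.012):
    m=(im.max(2)<thr).astype(np.uint8);c=proj('wrist',[[*p0,zc]],cal)[0]
    w=np.zeros_like(m);cv2.circle(w,tuple(int(v) for v in c),45,1,-1);m&=w
    n,l=cv2.connectedComponents(m)
    if n>2:
        big=1+np.argmax([np.sum(l==i) for i in range(1,n)]);m=(l==big).astype(np.uint8)
    def cost(v):
        a=v[2]+np.pi/6+np.arange(6)*np.pi/3;rr=.018/np.cos(np.pi/6)
        P=[[v[0]+rr*np.cos(b),v[1]+rr*np.sin(b),zc+s] for b in a for s in(-.013,.013)]
        h=cv2.convexHull(proj('wrist',P,cal).astype(np.float32))
        q=np.zeros_like(m);cv2.fillConvexPoly(q,np.round(h*16).astype(np.int32),1,cv2.LINE_8,4)
        return 1-(q&m).sum()/max(1,(q|m).sum())
    s=differential_evolution(cost,[(p0[0]-span,p0[0]+span),(p0[1]-span,p0[1]+span),(0,np.pi/3)],seed=0,maxiter=40,popsize=10,polish=False)
    return s.x,1-s.fun
E
python3 - <<'E'
from hexfit import *
cal=cams.get_calibration('wrist');im=cv2.imread('pics/w1.png')[:,:,::-1]
x,f=hexfit(im,cal,(.5703,-.1361),.073);print(x[:2],np.degrees(x[2]),f)
E
```

```text
[ 0.56546475 -0.14314738] 26.471005456238224 0.9020700636942676
```

jog_arm(
  plan=[
    {"x": 0.05,"y": 0.07,"z": 0.3,"wx": 0,"wy": 0,"wz": 0.133},
    {"x": 0.05,"y": 0.07,"z": 0.3,"wx": 0,"wy": 0,"wz": 0.133},
    {"x": 0.05,"y": 0.07,"z": 0.4,"wx": 0,"wy": 0,"wz": 0.133},
    {"x": 0.05,"y": 0.07,"z": 0.4,"wx": 0,"wy": 0,"wz": 0.133},
    {"x": 0.05,"y": 0.07,"z": 0.4,"wx": 0,"wy": 0,"wz": 0.133},
    {"x": 0.05,"y": 0.07,"z": 0.4,"wx": 0,"wy": 0,"wz": 0.133},
  ],
)

```text
t: 3.18
eef_pos: [0.5625, -0.15, 0.1603]
tool_rot: [0.0, 0.999, -0.032, 0.001]
contact_force: [-0.4, -0.1, 0.6]
gripper_width: 0.998
```

Run:
```python
from hexfit import *
o,r=st()
cal=cams.get_calibration('wrist')
im=shot('wrist','w2')
for t in ['key_grip']:
    for d in finder.place_of('wrist',t): print(t,np.round(d['location'],1),round(d['confidence'],2),np.round(atz('wrist',d['location'],.073),4))
for thr in (40,60,80):
    x,f=hexfit(im,cal,(.567,-.140),.073,thr);print(thr,x[:2],np.degrees(x[2]),f)
x0=x;a=x[2]+np.pi/6+np.arange(6)*np.pi/3;b=im[:,:,::-1].copy()
for z in(.06,.086):
    P=[[x[0]+.0208*np.cos(t),x[1]+.0208*np.sin(t),z] for t in a];cv2.polylines(b,[np.round(proj('wrist',P,cal)).astype(np.int32)],True,(0,255,0))
cv2.imwrite('pics/w2o.png',b)
```

```text
t 3.18 p [ 0.5625 -0.15    0.1603] x [ 0.998 -0.065  0.001] z [ 0.001 -0.001 -1.   ] F [-0.4 -0.1  0.6] M [ 0.03 -0.06 -0.04] g 0.998 q7 [ 0.27  0.41 -0.15  1.84  0.08  0.89 -1.55]
key_grip [289.4  49.3] 0.98 [ 0.6689 -0.1395  0.073 ]
key_grip [328.1 370.7] 0.9 [ 0.4852 -0.1475  0.073 ]
key_grip [296.4 239.7] 0.8 [ 0.5703 -0.1349  0.073 ]
key_grip [112.4 162.4] 0.63 [ 0.6197 -0.0399  0.073 ]
40 [ 0.56860261 -0.13556926] 28.365813187587214 0.8685777287761852
60 [ 0.56924545 -0.13550857] 28.8342807989135 0.9235033259423503
80 [ 0.56953835 -0.13549042] 31.910305296258464 0.9417347163981461
```

View pics/w2o.png

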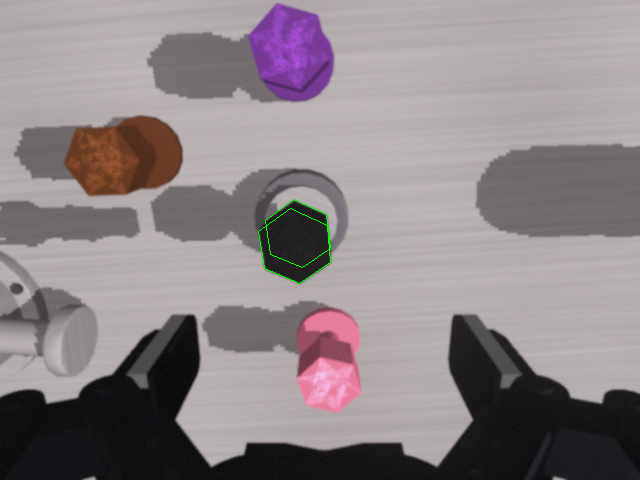

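```bash
cat > fit.py <<'E'
from hexfit import *
import sys
o,r=st();cal=cams.get_calibration('wrist');im=shot('wrist',sys.argv[1])
for thr in (60,80):
    x,f=hexfit(im,cal,(float(sys.argv[2]),float(sys.argv[3])),float(sys.argv[4]),thr);print(x[:2],np.degrees(x[2]),f)
print('d tool frac',r.inv().apply(np.array([*x[:2],o['eef_pos'][2]])-o['eef_pos'])/.2)
E
python3 fit.py w3 .5695 -.1355 .073
```

```text
t 3.28 p [ 0.5632 -0.1494  0.161 ] x [ 0.998 -0.064  0.003] z [ 0.003 -0.001 -1.   ] F [ 0.6 -0.3  0.7] M [-0.03 -0.08 -0.03] g 1.0 q7 [ 0.27  0.41 -0.15  1.84  0.07  0.89 -1.55]
[ 0.56964416 -0.13533861] 28.816254173771586 0.9252899197145406
[ 0.56976844 -0.13503174] 31.02831673226476 0.9276558766022159
d tool frac [ 2.80962497e-02 -7.38038391e-02  3.05805598e-05]
```

jog_arm(
  plan=[
    {"x": 0.028,"y": -0.074,"z": 0.1,"wx": 0,"wy": 0,"wz": -0.02},
    {"x": 0.028,"y": -0.074,"z": 0.1,"wx": 0,"wy": 0,"wz": -0.02},
    {"x": 0.028,"y": -0.074,"z": 0.2,"wx": 0,"wy": 0,"wz": -0.02},
    {"x": 0.028,"y": -0.074,"z": 0.3,"wx": 0,"wy": 0,"wz": -0.02},
    {"x": 0.028,"y": -0.074,"z": 0.4,"wx": 0,"wy": 0,"wz": -0.02},
    {"x": 0.028,"y": -0.074,"z": 0.5,"wx": 0,"wy": 0,"wz": -0.02},
    {"x": 0.028,"y": -0.074,"z": 0.55,"wx": 0,"wy": 0,"wz": -0.02},
    {"x": 0.028,"y": -0.074,"z": 0.55,"wx": 0,"wy": 0,"wz": -0.02},
    {"x": 0.028,"y": -0.074,"z": 0.55,"wx": 0,"wy": 0,"wz": -0.02},
  ],
)

```text
t: 4.08
eef_pos: [0.5702, -0.135, 0.0516]
tool_rot: [0.0, 1.0, -0.001, 0.001]
contact_force: [0.6, -0.4, 0.2]
gripper_width: 0.999
```

```bash
python3 fit.py w4 .5695 -.1352 .073
```

```text
t 4.08 p [ 0.5702 -0.135   0.0516] x [ 1.    -0.002  0.003] z [ 0.003 -0.001 -1.   ] F [ 0.6 -0.4  0.2] M [ 0.04 -0.   -0.03] g 0.999 q7 [ 0.24  0.56 -0.15  1.9   0.12  0.69 -1.55]
[ 0.56248617 -0.13740589] 15.943239801004895 0.41591473780567545
[ 0.56248617 -0.13740589] 15.943239801004895 0.41591473780567545
d tool frac [-3.86414186e-02  1.18918640e-02 -9.03357058e-05]
```

jog_arm(
  plan=[
    {"x": 0,"y": 0,"z": 0,"wx": 0,"wy": 0,"wz": 0},
    {"x": 0,"y": 0,"z": 0,"wx": 0,"wy": 0,"wz": 0},
    {"x": 0,"y": 0,"z": 0,"wx": 0,"wy": 0,"wz": 0},
    {"x": 0,"y": 0,"z": 0,"wx": 0,"wy": 0,"wz": 0},
    {"x": 0,"y": 0,"z": 0,"wx": 0,"wy": 0,"wz": 0},
    {"x": 0,"y": 0,"z": 0,"wx": 0,"wy": 0,"wz": 0},
    {"x": 0,"y": 0,"z": 0,"wx": 0,"wy": 0,"wz": 0},
    {"x": 0,"y": 0,"z": 0,"wx": 0,"wy": 0,"wz": 0},
  ],
  hand=-1,
  grip_force=70,
)

```text
t: 4.8
eef_pos: [0.5715, -0.1352, 0.0532]
tool_rot: [0.001, 1.0, -0.001, 0.003]
contact_force: [-1.8, -0.2, 6.4]
gripper_width: 0.416
```

jog_arm(
  plan=[
    {"x": 0,"y": 0,"z": 0,"wx": 0,"wy": 0,"wz": 0},
    {"x": 0,"y": 0,"z": 0,"wx": 0,"wy": 0,"wz": 0},
    {"x": 0,"y": 0,"z": 0,"wx": 0,"wy": 0,"wz": 0},
    {"x": 0,"y": 0,"z": 0,"wx": 0,"wy": 0,"wz": 0},
  ],
)

```text
t: 5.13
eef_pos: [0.5715, -0.1351, 0.0532]
tool_rot: [0.001, 1.0, -0.001, 0.003]
contact_force: [-0.4, 0.8, 1.6]
gripper_width: 0.412
```

jog_arm(
  plan=[
    {"x": 0,"y": 0,"z": -0.1,"wx": 0,"wy": 0,"wz": 0},
    {"x": 0,"y": 0,"z": -0.2,"wx": 0,"wy": 0,"wz": 0},
    {"x": 0,"y": 0,"z": -0.4,"wx": 0,"wy": 0,"wz": 0},
    {"x": 0,"y": 0,"z": -0.6,"wx": 0,"wy": 0,"wz": 0},
    {"x": 0,"y": 0,"z": -0.75,"wx": 0,"wy": 0,"wz": 0},
    {"x": 0,"y": 0,"z": -0.75,"wx": 0,"wy": 0,"wz": 0},
    {"x": 0,"y": 0,"z": -0.75,"wx": 0,"wy": 0,"wz": 0},
  ],
)

```text
t: 5.72
eef_pos: [0.5716, -0.1352, 0.2049]
tool_rot: [0.001, 1.0, -0.001, 0.004]
contact_force: [-0.2, 0.4, -2.1]
gripper_width: 0.409
```

Run:
```python
from h import *
o,r=st();im=shot('side','s1')
c=cams.get_calibration('side');E=np.array(c['extrinsics']);print('cam',-E[:3,:3].T@E[:3,3],c['fx'])
p=proj('side',[o['eef_pos']-[0,0,.036]])[0];print(p)
u,v=np.round(p).astype(int);k=im[max(0,v-40):v+40,u-50:u+50,::-1];cv2.imwrite('pics/s1c.png',cv2.resize(k,None,fx=7,fy=7,interpolation=cv2.INTER_CUBIC))
```

```text
t 5.72 p [ 0.5716 -0.1352  0.2049] x [ 1.    -0.002  0.009] z [ 0.009 -0.002 -1.   ] F [-0.2  0.4 -2.1] M [0.05 0.02 0.03] g 0.409 q7 [ 0.26  0.36 -0.17  1.8   0.07  0.98 -1.51]
cam [ 0.46891964 -1.08340231  0.78717178] 593.1743433992926
[302.19166811 232.91264775]
```

View pics/s1c.png

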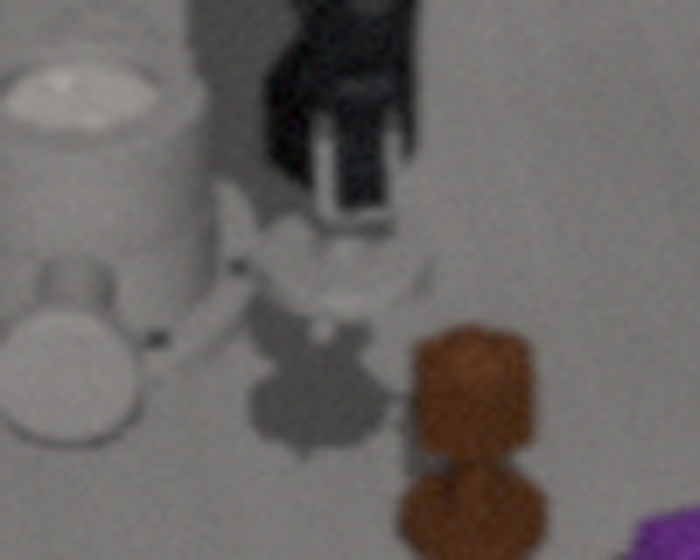

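jog_arm(
  plan=[
    {"x": -0.55,"y": -1,"z": 0,"wx": 0,"wy": 0,"wz": -0.272},
    {"x": -0.55,"y": -1,"z": 0,"wx": 0,"wy": 0,"wz": -0.272},
    {"x": -0.55,"y": -1,"z": 0,"wx": 0,"wy": 0,"wz": -0.272},
    {"x": -0.55,"y": -1,"z": 0,"wx": 0,"wy": 0,"wz": -0.272},
    {"x": -0.55,"y": -1,"z": 0,"wx": 0,"wy": 0,"wz": -0.272},
    {"x": -0.55,"y": -1,"z": 0,"wx": 0,"wy": 0,"wz": -0.272},
    {"x": -0.55,"y": -1,"z": 0,"wx": 0,"wy": 0,"wz": -0.272},
    {"x": -0.55,"y": -1,"z": 0,"wx": 0,"wy": 0,"wz": -0.272},
    {"x": -0.55,"y": -1,"z": 0,"wx": 0,"wy": 0,"wz": -0.272},
    {"x": -0.55,"y": -1,"z": 0,"wx": 0,"wy": 0,"wz": -0.272},
  ],
)

```text
t: 6.6
eef_pos: [0.4604, 0.0641, 0.2011]
tool_rot: [0.001, 0.911, 0.411, 0.001]
contact_force: [0.3, -0.4, -2.0]
gripper_width: 0.413
```

Run:
```python
from h import *
o,r=st();cal=cams.get_calibration('wrist');im=shot('wrist','w5')
for t in ['valve_face','key_grip']:
    for d in finder.place_of('wrist',t): print(t,np.round(d['location'],1),round(d['confidence'],2),np.round(atz('wrist',d['location'],.078,cal),4))
```

```text
t 6.6 p [0.4604 0.0641 0.2011] x [0.662 0.75  0.001] z [ 0.003 -0.002 -1.   ] F [ 0.3 -0.4 -2. ] M [ 0.02 -0.02 -0.02] g 0.413 q7 [ 0.11  0.2  -0.43  2.05  0.11  0.91 -1.1 ]
key_grip [597.  181.9] 0.83 [ 0.6121 -0.0254  0.078 ]
key_grip [324.5 357.4] 0.7 [ 0.4013 -0.0048  0.078 ]
```

View pics/w5.png

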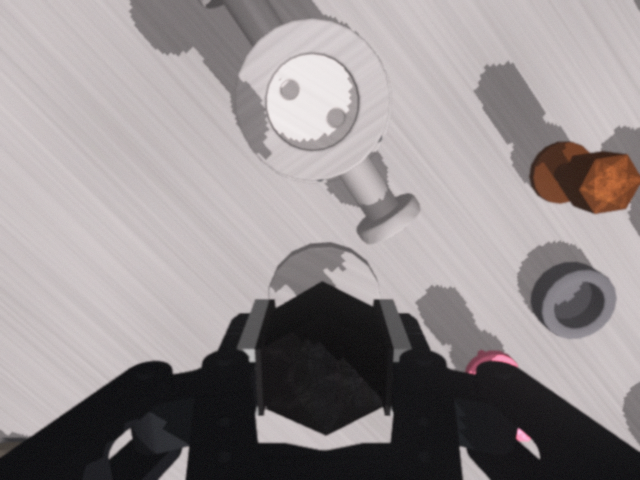

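Run:
```python
from h import *
cal=cams.get_calibration('wrist');o,r=st()
im=cv2.imread('pics/w5.png');g=cv2.cvtColor(im,cv2.COLOR_BGR2GRAY)
H=[]
for c in [(289,90),(337,119)]:
    x,y=c;best=None;p=g[y-14:y+15,x-14:x+15];t=(int(g[y-2:y+3,x-2:x+3].mean())+ (255 if x<300 else 200))/2
    for thr in range(int(g[y-2:y+3,x-2:x+3].mean())+8,230,8):
        n,l,s,ce=cv2.connectedComponentsWithStats((p<thr).astype(np.uint8));k=l[14,14]
        if k: print(c,thr,s[k,4],np.round(ce[k]+[x-14,y-14],1),end=';')
    H.append(atz('wrist',c,.078,cal));print()
H=np.array(H);d=H[1]-H[0];print(H,H.mean(0),np.linalg.norm(d)*1e3,np.degrees(np.arctan2(d[1],d[0]))%180)
ref=cv2.findContours
# predicted outline of bore top and head rim for comparison
a=np.linspace(0,2*np.pi,60)
def edgefit(R,z,p0):
    from scipy.optimize import minimize
    e=cv2.GaussianBlur(g,(0,0),1.2).astype(float);gx=cv2.Sobel(e,cv2.CV_64F,1,0);gy=cv2.Sobel(e,cv2.CV_64F,0,1);m=np.hypot(gx,gy)
    def f(v):
        q=proj('wrist',np.c_[v[0]+R*np.cos(a),v[1]+R*np.sin(a),np.full(60,z)],cal).astype(np.float32)
        return -np.minimum(cv2.remap(m,q[:,0:1].copy(),q[:,1:2].copy(),cv2.INTER_LINEAR),80).mean()
    b=min(((f((p0[0]+i*.0005,p0[1]+j*.0005)),i,j) for i in range(-16,17) for j in range(-16,17)));return b[0],p0[0]+b[1]*.0005,p0[1]+b[2]*.0005
print(edgefit(.027,.086,H.mean(0)),edgefit(.045,.086,H.mean(0)),edgefit(.027,.078,H.mean(0)))
```

```text
t 6.75 p [0.4608 0.0644 0.2017] x [0.66  0.751 0.002] z [ 0.004 -0.001 -1.   ] F [ 0.1 -0.4 -1.6] M [ 0.03  0.01 -0.03] g 0.412 q7 [ 0.11  0.19 -0.43  2.05  0.11  0.91 -1.1 ]
(289, 90) 173 229 [289.8  90.1];(289, 90) 181 254 [289.6  90. ];(289, 90) 189 275 [289.6  90.1];(289, 90) 197 291 [289.7  90. ];(289, 90) 205 314 [289.7  89.7];(289, 90) 213 342 [289.5  89.7];(289, 90) 221 379 [289.4  89.3];(289, 90) 229 427 [289.3  89.3];
(337, 119) 168 489 [340.9 120.7];(337, 119) 176 514 [340.6 120.6];(337, 119) 184 537 [340.4 120.5];(337, 119) 192 556 [340.3 120.3];(337, 119) 200 569 [340.1 120.3];(337, 119) 208 592 [339.9 120.1];(337, 119) 216 608 [339.8 120. ];(337, 119) 224 637 [339.5 119.8];
[[0.503637  0.1427444 0.078    ]
 [0.5140439 0.1116082 0.078    ]] [0.50884045 0.1271763  0.078     ] 32.829346266024324 108.48157662138719
(np.float64(-76.8006779864572), np.float64(0.5088404503407624), np.float64(0.12667630136345173)) (np.float64(-46.762351003265245), np.float64(0.5088404503407624), np.float64(0.12717630136345173)) (np.float64(-73.47777885780296), np.float64(0.5083404503407625), np.float64(0.12767630136345173))
```

Run:
```python
from h import *
cal=cams.get_calibration('wrist');o,r=st();p=np.array(o['eef_pos'])
for off in(-.003,-.0015,0,.0015):
    f=lambda x,z:np.round(proj('wrist',[p+r.apply([x+off,0,0])*[1,1,0]+[0,0,z]],cal)[0],1)
    print(off,'foot top',f(.024,-.023),'foot bot',f(.024,-.031),'hexfront',f(.0208,.033),'hexback',f(-.0208,.033))
im=cv2.imread('pics/w5.png');g=cv2.cvtColor(im,cv2.COLOR_BGR2GRAY);print(g[236:256,322:327].mean(1).round());print(g[276:290,322:325].mean(1).round());print(g[425:445,322:327].mean(1).round())
p=np.array([.5088,.127,.16])
print(r.inv().apply(p-o['eef_pos'])/.2)
```

```text
t 6.75 p [0.4608 0.0644 0.2017] x [0.66  0.751 0.002] z [ 0.004 -0.001 -1.   ] F [ 0.1 -0.4 -1.6] M [ 0.03  0.01 -0.03] g 0.412 q7 [ 0.11  0.19 -0.43  2.05  0.11  0.91 -1.1 ]
-0.003 foot top [322.6 247.7] foot bot [322.5 242.1] hexfront [322.9 317.2] hexback [323.  438.9]
-0.0015 foot top [322.6 244.1] foot bot [322.5 238.7] hexfront [322.8 312.3] hexback [323.  434.9]
0 foot top [322.5 240.5] foot bot [322.5 235.2] hexfront [322.8 307.4] hexback [323.  430.9]
0.0015 foot top [322.5 236.9] foot bot [322.5 231.8] hexfront [322.8 302.5] hexback [323.  426.9]
[193. 193. 193. 194. 193. 182. 148. 113.  98.  97. 104. 115. 126. 128.
 126. 127. 127. 128. 126. 125.]
[123. 123. 121. 119. 110.  87.  56.  35.  29.  29.  29.  28.  28.  28.]
[ 27.  29.  29.  27.  26.  28.  28.  32.  53.  94. 145. 180. 193. 194.
 195. 195. 195. 195. 194. 194.]
[ 0.39302981 -0.02714393  0.20909192]
```

jog_arm(
  plan=[
    {"x": 0.2,"y": -0.013,"z": 0,"wx": 0,"wy": 0,"wz": 0},
    {"x": 0.403,"y": -0.027,"z": 0.1,"wx": 0,"wy": 0,"wz": 0},
    {"x": 0.403,"y": -0.027,"z": 0.2,"wx": 0,"wy": 0,"wz": 0},
    {"x": 0.403,"y": -0.027,"z": 0.3,"wx": 0,"wy": 0,"wz": 0},
    {"x": 0.403,"y": -0.027,"z": 0.34,"wx": 0,"wy": 0,"wz": 0},
    {"x": 0.403,"y": -0.027,"z": 0.34,"wx": 0,"wy": 0,"wz": 0},
    {"x": 0.403,"y": -0.027,"z": 0.34,"wx": 0,"wy": 0,"wz": 0},
  ],
)

```text
t: 7.33
eef_pos: [0.5102, 0.1278, 0.1339]
tool_rot: [0.002, 0.911, 0.411, 0.001]
contact_force: [0.4, -0.2, -1.5]
gripper_width: 0.412
```

Run:
```python
from h import *
o,r=st();p=np.array([.5088,.127,.135]);print(r.inv().apply(p-o['eef_pos'])*1000,np.degrees(np.arctan2(r.as_matrix()[1,0],r.as_matrix()[0,0])))
```

```text
t 7.33 p [0.5102 0.1278 0.1339] x [0.661 0.75  0.001] z [ 0.004 -0.002 -1.   ] F [ 0.4 -0.2 -1.5] M [ 0.04 -0.03  0.04] g 0.412 q7 [-0.02  0.39 -0.43  1.98  0.22  0.82 -1.29]
[-1.54493627 -0.52342276 -1.10489692] 48.592888639342526
```

jog_arm(
  plan=[
    {"x": 0.002,"y": 0,"z": 0.02,"wx": 0,"wy": 0,"wz": 0},
    {"x": 0.002,"y": 0,"z": 0.04,"wx": 0,"wy": 0,"wz": 0},
    {"x": 0.002,"y": 0,"z": 0.06,"wx": 0,"wy": 0,"wz": 0},
    {"x": 0.002,"y": 0,"z": 0.08,"wx": 0,"wy": 0,"wz": 0},
    {"x": 0.002,"y": 0,"z": 0.09,"wx": 0,"wy": 0,"wz": 0},
    {"x": 0.002,"y": 0,"z": 0.1,"wx": 0,"wy": 0,"wz": 0},
    {"x": 0.002,"y": 0,"z": 0.1,"wx": 0,"wy": 0,"wz": 0},
  ],
)

```text
t: 7.92
eef_pos: [0.5104, 0.1283, 0.1135]
tool_rot: [0.001, 0.911, 0.412, 0.001]
contact_force: [-0.3, 1.8, -2.0]
gripper_width: 0.41
```

```bash
python3 -c "
from h import *
st()"
```

```text
t 7.92 p [0.5104 0.1283 0.1135] x [0.661 0.75  0.001] z [ 0.003 -0.001 -1.   ] F [-0.3  1.8 -2. ] M [ 0.31 -0.02 -0.05] g 0.41 q7 [-0.03  0.42 -0.42  1.99  0.24  0.78 -1.31]
```

jog_arm(
  plan=[
    {"x": 0.002,"y": -0.002,"z": 0.01,"wx": 0,"wy": 0,"wz": 0},
    {"x": 0.002,"y": -0.002,"z": 0.02,"wx": 0,"wy": 0,"wz": 0},
    {"x": 0.002,"y": -0.002,"z": 0.025,"wx": 0,"wy": 0,"wz": 0},
    {"x": 0.002,"y": -0.002,"z": 0.03,"wx": 0,"wy": 0,"wz": 0},
    {"x": 0.002,"y": -0.002,"z": 0.03,"wx": 0,"wy": 0,"wz": 0},
    {"x": 0.002,"y": -0.002,"z": 0.03,"wx": 0,"wy": 0,"wz": 0},
  ],
)

```text
t: 8.42
eef_pos: [0.5105, 0.1288, 0.1091]
tool_rot: [0.002, 0.911, 0.412, 0.001]
contact_force: [-5.5, -2.2, 15.2]
gripper_width: 0.412
```

```bash
python3 -c "
from h import *
st()"
```

```text
t 8.42 p [0.5105 0.1288 0.1091] x [0.661 0.75  0.001] z [ 0.004 -0.002 -1.   ] F [-5.5 -2.2 15.2] M [-0.18  1.34  0.12] g 0.412 q7 [-0.03  0.42 -0.41  2.    0.25  0.77 -1.31]
```

jog_arm(
  plan=[
    {"x": -0.002,"y": -0.001,"z": 0.005,"wx": 0,"wy": 0,"wz": 0},
    {"x": -0.002,"y": -0.001,"z": 0.005,"wx": 0,"wy": 0,"wz": -0.03},
    {"x": -0.002,"y": -0.002,"z": 0.005,"wx": 0,"wy": 0,"wz": -0.06},
    {"x": -0.003,"y": -0.003,"z": 0.005,"wx": 0,"wy": 0,"wz": -0.09},
    {"x": -0.003,"y": -0.004,"z": 0.005,"wx": 0,"wy": 0,"wz": -0.12},
    {"x": -0.004,"y": -0.005,"z": 0.005,"wx": 0,"wy": 0,"wz": -0.15},
    {"x": -0.004,"y": -0.006,"z": 0.005,"wx": 0,"wy": 0,"wz": -0.18},
    {"x": -0.005,"y": -0.007,"z": 0.005,"wx": 0,"wy": 0,"wz": -0.18},
    {"x": -0.005,"y": -0.007,"z": 0.005,"wx": 0,"wy": 0,"wz": -0.18},
  ],
  grip_force=110,
)

```text
t: 9.17
eef_pos: [0.5097, 0.1298, 0.1093]
tool_rot: [0.002, 0.76, 0.649, 0.002]
contact_force: [-2.0, 0.1, 8.1]
gripper_width: 0.406
```

```bash
python3 -c "
from h import *
o,r=st();print(np.degrees(np.arctan2(r.as_matrix()[1,0],r.as_matrix()[0,0])))"
```

```text
t 9.17 p [0.5097 0.1298 0.1093] x [ 0.157  0.988 -0.   ] z [ 0.006 -0.001 -1.   ] F [-2.   0.1  8.1] M [ 0.27  0.57 -0.04] g 0.406 q7 [ 0.07  0.44 -0.55  1.99  0.33  0.78 -0.82]
80.99234371112975
```

jog_arm(
  plan=[
    {"x": 0,"y": -0.001,"z": 0.005,"wx": 0,"wy": 0,"wz": -0.03},
    {"x": -0.001,"y": -0.002,"z": 0.005,"wx": 0,"wy": 0,"wz": -0.06},
    {"x": -0.002,"y": -0.003,"z": 0.005,"wx": 0,"wy": 0,"wz": -0.09},
    {"x": -0.003,"y": -0.004,"z": 0.005,"wx": 0,"wy": 0,"wz": -0.12},
    {"x": -0.004,"y": -0.005,"z": 0.005,"wx": 0,"wy": 0,"wz": -0.15},
    {"x": -0.004,"y": -0.006,"z": 0.005,"wx": 0,"wy": 0,"wz": -0.18},
    {"x": -0.004,"y": -0.006,"z": 0.005,"wx": 0,"wy": 0,"wz": -0.2},
    {"x": -0.004,"y": -0.006,"z": 0.005,"wx": 0,"wy": 0,"wz": -0.2},
    {"x": -0.004,"y": -0.006,"z": 0.005,"wx": 0,"wy": 0,"wz": -0.2},
  ],
)

```text
t: 9.92
eef_pos: [0.5087, 0.1302, 0.1093]
tool_rot: [0.003, 0.522, 0.853, 0.002]
contact_force: [-3.5, 1.8, 7.8]
gripper_width: 0.407
```

```bash
python3 -c "
from h import *
o,r=st();print(np.degrees(np.arctan2(r.as_matrix()[1,0],r.as_matrix()[0,0])))"
```

```text
t 9.92 p [0.5087 0.1302 0.1093] x [-0.454  0.891 -0.003] z [ 0.007  0.    -1.   ] F [-3.5  1.8  7.8] M [0.35 0.87 0.08] g 0.407 q7 [ 0.18  0.48 -0.69  1.99  0.42  0.81 -0.27]
117.02078701224951
```

jog_arm(
  plan=[
    {"x": 0,"y": 0,"z": 0,"wx": 0,"wy": 0,"wz": 0},
    {"x": 0,"y": 0,"z": 0,"wx": 0,"wy": 0,"wz": 0},
    {"x": 0,"y": 0,"z": 0,"wx": 0,"wy": 0,"wz": 0},
    {"x": 0,"y": 0,"z": 0,"wx": 0,"wy": 0,"wz": 0},
    {"x": 0,"y": 0,"z": 0,"wx": 0,"wy": 0,"wz": 0},
    {"x": 0,"y": 0,"z": 0,"wx": 0,"wy": 0,"wz": 0},
    {"x": 0,"y": 0,"z": 0,"wx": 0,"wy": 0,"wz": 0},
    {"x": 0,"y": 0,"z": 0,"wx": 0,"wy": 0,"wz": 0},
    {"x": 0,"y": 0,"z": 0,"wx": 0,"wy": 0,"wz": 0},
    {"x": 0,"y": 0,"z": 0,"wx": 0,"wy": 0,"wz": 0},
  ],
  hand=1,
)

```text
t: 10.75
eef_pos: [0.5087, 0.1302, 0.1093]
tool_rot: [0.003, 0.522, 0.853, 0.002]
contact_force: [-0.5, -0.0, -1.1]
gripper_width: 1.001
```

jog_arm(
  plan=[
    {"x": 0,"y": 0,"z": -0.05,"wx": 0,"wy": 0,"wz": 0},
    {"x": 0,"y": 0,"z": -0.15,"wx": 0,"wy": 0,"wz": 0},
    {"x": 0,"y": 0,"z": -0.3,"wx": 0,"wy": 0,"wz": 0},
    {"x": 0,"y": 0,"z": -0.45,"wx": 0,"wy": 0,"wz": 0.05},
    {"x": 0,"y": 0,"z": -0.5,"wx": 0,"wy": 0,"wz": 0.1},
    {"x": 0,"y": 0,"z": -0.5,"wx": 0,"wy": 0,"wz": 0.3},
    {"x": 0,"y": 0,"z": -0.5,"wx": 0,"wy": 0,"wz": 0.3},
    {"x": 0,"y": 0,"z": -0.5,"wx": 0,"wy": 0,"wz": 0.333},
    {"x": 0,"y": 0,"z": -0.5,"wx": 0,"wy": 0,"wz": 0.333},
    {"x": 0,"y": 0,"z": -0.5,"wx": 0,"wy": 0,"wz": 0.333},
    {"x": 0,"y": 0,"z": -0.5,"wx": 0,"wy": 0,"wz": 0.333},
    {"x": 0,"y": 0,"z": -0.5,"wx": 0,"wy": 0,"wz": 0.333},
  ],
)

```text
t: 11.75
eef_pos: [0.508, 0.1305, 0.2101]
tool_rot: [0.002, 0.88, 0.475, 0.003]
contact_force: [-0.2, -0.7, -0.3]
gripper_width: 1.0
```

```bash
cat > look.py <<'E'
from hexfit import *
import sys
o,r=st();print('yaw',np.degrees(np.arctan2(r.as_matrix()[1,0],r.as_matrix()[0,0])))
cal=cams.get_calibration('wrist');im=shot('wrist',sys.argv[1])
for thr in (60,80):
    x,f=hexfit(im,cal,(.509,.127),.129,thr);print(x[:2],np.degrees(x[2]),f)
a=x[2]+np.pi/6+np.arange(6)*np.pi/3;b=im[:,:,::-1].copy()
for z in(.116,.142):
    P=[[x[0]+.0208*np.cos(t),x[1]+.0208*np.sin(t),z] for t in a];cv2.polylines(b,[np.round(proj('wrist',P,cal)).astype(np.int32)],True,(0,255,0))
cv2.imwrite('pics/'+sys.argv[1]+'o.png',b)
print(r.inv().apply(np.array([*x[:2],.109])-o['eef_pos'])/.2)
E
python3 look.py w6
```

```text
t 11.75 p [0.508  0.1305 0.2101] x [0.548 0.836 0.004] z [ 0.007  0.    -1.   ] F [-0.2 -0.7 -0.3] M [ 0.07 -0.01 -0.  ] g 1.0 q7 [ 0.1   0.3  -0.56  1.91  0.19  0.98 -1.13]
yaw 56.739918435161194
[0.50967593 0.12831955] 25.569015074561907 0.9242968915204061
[0.50965888 0.12831718] 25.506735408982866 0.9482029598308668
[-0.00653361  0.00986846  0.50555424]
```

View pics/w6o.png

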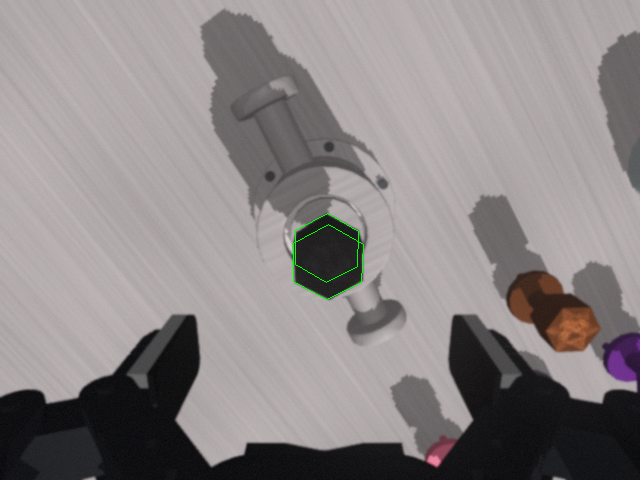

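jog_arm(
  plan=[
    {"x": -0.007,"y": 0.01,"z": 0,"wx": 0,"wy": 0,"wz": 0.34},
    {"x": -0.007,"y": 0.01,"z": 0,"wx": 0,"wy": 0,"wz": 0.34},
    {"x": -0.007,"y": 0.01,"z": 0,"wx": 0,"wy": 0,"wz": 0.34},
    {"x": -0.007,"y": 0.01,"z": 0,"wx": 0,"wy": 0,"wz": 0.34},
    {"x": -0.007,"y": 0.01,"z": 0,"wx": 0,"wy": 0,"wz": 0.34},
    {"x": -0.007,"y": 0.01,"z": 0.05,"wx": 0,"wy": 0,"wz": 0.34},
    {"x": -0.007,"y": 0.01,"z": 0.1,"wx": 0,"wy": 0,"wz": 0.34},
    {"x": -0.007,"y": 0.01,"z": 0.15,"wx": 0,"wy": 0,"wz": 0.34},
    {"x": -0.007,"y": 0.01,"z": 0.15,"wx": 0,"wy": 0,"wz": 0.34},
    {"x": -0.007,"y": 0.01,"z": 0.15,"wx": 0,"wy": 0,"wz": 0.34},
    {"x": -0.007,"y": 0.01,"z": 0.15,"wx": 0,"wy": 0,"wz": 0.34},
  ],
)

```text
t: 12.72
eef_pos: [0.5093, 0.1285, 0.1806]
tool_rot: [-0.0, 0.999, -0.037, 0.004]
contact_force: [-0.8, -0.5, 0.9]
gripper_width: 1.003
```

```bash
python3 look.py w7
```

```text
t 12.72 p [0.5093 0.1285 0.1806] x [ 0.997 -0.073  0.008] z [ 0.008  0.001 -1.   ] F [-0.8 -0.5  0.9] M [-0.    0.02  0.03] g 1.003 q7 [-0.06  0.31 -0.36  1.95  0.14  0.9  -2.14]
yaw -4.1975353291151425
[0.51033389 0.12765721] 30.551819093103123 0.9166134185303514
[0.51033488 0.12764922] 30.498956265875865 0.93324816352603
[0.00278902 0.00436841 0.35825049]
```

jog_arm(
  plan=[
    {"x": 0.003,"y": 0.002,"z": 0.05,"wx": 0,"wy": -0.0025,"wz": -0.007},
    {"x": 0.003,"y": 0.002,"z": 0.1,"wx": 0,"wy": -0.0025,"wz": -0.007},
    {"x": 0.003,"y": 0.002,"z": 0.2,"wx": 0,"wy": -0.0025,"wz": -0.007},
    {"x": 0.003,"y": 0.002,"z": 0.3,"wx": 0,"wy": -0.0025,"wz": -0.007},
    {"x": 0.003,"y": 0.002,"z": 0.355,"wx": 0,"wy": -0.0025,"wz": -0.007},
    {"x": 0.003,"y": 0.002,"z": 0.355,"wx": 0,"wy": -0.0025,"wz": -0.007},
    {"x": 0.003,"y": 0.002,"z": 0.355,"wx": 0,"wy": -0.0025,"wz": -0.007},
  ],
)

```text
t: 13.35
eef_pos: [0.5101, 0.128, 0.1091]
tool_rot: [-0.0, 1.0, -0.025, -0.001]
contact_force: [-0.2, 0.8, -0.0]
gripper_width: 1.003
```

jog_arm(
  plan=[
    {"x": 0,"y": 0,"z": 0,"wx": 0,"wy": 0,"wz": 0},
    {"x": 0,"y": 0,"z": 0,"wx": 0,"wy": 0,"wz": 0},
    {"x": 0,"y": 0,"z": 0,"wx": 0,"wy": 0,"wz": 0},
    {"x": 0,"y": 0,"z": 0,"wx": 0,"wy": 0,"wz": 0},
    {"x": 0,"y": 0,"z": 0,"wx": 0,"wy": 0,"wz": 0},
    {"x": 0,"y": 0,"z": 0,"wx": 0,"wy": 0,"wz": 0},
    {"x": 0,"y": 0,"z": 0,"wx": 0,"wy": 0,"wz": 0},
    {"x": 0,"y": 0,"z": 0,"wx": 0,"wy": 0,"wz": 0},
    {"x": 0,"y": 0,"z": 0,"wx": 0,"wy": 0,"wz": 0},
    {"x": 0,"y": 0,"z": 0,"wx": 0,"wy": 0,"wz": 0},
  ],
  hand=-1,
  grip_force=50,
)

```text
t: 14.18
eef_pos: [0.5107, 0.1282, 0.11]
tool_rot: [-0.001, 1.0, -0.025, -0.0]
contact_force: [-1.0, -0.0, 6.6]
gripper_width: 0.415
```

```bash
python3 -c "
from h import *
o,r=st();print(np.degrees(np.arctan2(r.as_matrix()[1,0],r.as_matrix()[0,0])))"
```

```text
t 14.18 p [0.5107 0.1282 0.11  ] x [ 0.999 -0.051 -0.   ] z [-0.     0.001 -1.   ] F [-1.  -0.   6.6] M [-0.13  0.3  -0.04] g 0.415 q7 [-0.08  0.41 -0.35  2.    0.2   0.76 -2.17]
-2.916732268829675
```

jog_arm(
  plan=[
    {"x": 0,"y": 0,"z": 0.003,"wx": 0,"wy": 0,"wz": -0.03},
    {"x": 0,"y": 0,"z": 0.003,"wx": 0,"wy": 0,"wz": -0.06},
    {"x": 0,"y": 0,"z": 0.003,"wx": 0,"wy": 0,"wz": -0.09},
    {"x": 0,"y": 0,"z": 0.003,"wx": 0,"wy": 0,"wz": -0.12},
    {"x": 0,"y": 0,"z": 0.003,"wx": 0,"wy": 0,"wz": -0.15},
    {"x": 0,"y": 0,"z": 0.003,"wx": 0,"wy": 0,"wz": -0.18},
    {"x": 0,"y": 0,"z": 0.003,"wx": 0,"wy": 0,"wz": -0.21},
    {"x": 0,"y": 0,"z": 0.003,"wx": 0,"wy": 0,"wz": -0.24},
    {"x": 0,"y": 0,"z": 0.003,"wx": 0,"wy": 0,"wz": -0.27},
    {"x": 0,"y": 0,"z": 0.003,"wx": 0,"wy": 0,"wz": -0.3},
    {"x": 0,"y": 0,"z": 0.003,"wx": 0,"wy": 0,"wz": -0.33},
    {"x": 0,"y": 0,"z": 0.003,"wx": 0,"wy": 0,"wz": -0.33},
  ],
)

```text
t: 15.18
eef_pos: [0.5099, 0.1301, 0.11]
tool_rot: [-0.002, 0.879, 0.476, 0.001]
contact_force: [-4.4, 3.2, 5.7]
gripper_width: 0.413
```

```bash
python3 -c "
from h import *
o,r=st();print(np.degrees(np.arctan2(r.as_matrix()[1,0],r.as_matrix()[0,0])))"
```

```text
t 15.18 p [0.5099 0.1301 0.11  ] x [0.547 0.837 0.002] z [-0.001  0.003 -1.   ] F [-4.4  3.2  5.7] M [0.8  0.92 0.  ] g 0.413 q7 [ 0.11  0.45 -0.59  1.99  0.34  0.8  -1.25]
56.84043434940649
```

jog_arm(
  plan=[
    {"x": 0,"y": -0.001,"z": 0.003,"wx": 0,"wy": 0,"wz": -0.03},
    {"x": 0,"y": -0.002,"z": 0.003,"wx": 0,"wy": 0,"wz": -0.06},
    {"x": 0,"y": -0.003,"z": 0.003,"wx": 0,"wy": 0,"wz": -0.09},
    {"x": 0,"y": -0.004,"z": 0.003,"wx": 0,"wy": 0,"wz": -0.12},
    {"x": 0,"y": -0.005,"z": 0.003,"wx": 0,"wy": 0,"wz": -0.15},
    {"x": 0,"y": -0.005,"z": 0.003,"wx": 0,"wy": 0,"wz": -0.18},
    {"x": 0,"y": -0.005,"z": 0.003,"wx": 0,"wy": 0,"wz": -0.21},
    {"x": 0,"y": -0.005,"z": 0.003,"wx": 0,"wy": 0,"wz": -0.24},
    {"x": 0,"y": -0.005,"z": 0.003,"wx": 0,"wy": 0,"wz": -0.27},
    {"x": 0,"y": -0.005,"z": 0.003,"wx": 0,"wy": 0,"wz": -0.3},
    {"x": 0,"y": -0.005,"z": 0.003,"wx": 0,"wy": 0,"wz": -0.33},
    {"x": 0,"y": -0.005,"z": 0.003,"wx": 0,"wy": 0,"wz": -0.33},
  ],
)

```text
t: 16.18
eef_pos: [0.5078, 0.1306, 0.11]
tool_rot: [-0.002, 0.526, 0.851, 0.0]
contact_force: [-6.4, -0.7, 11.2]
gripper_width: 0.411
```

```bash
python3 -c "
from h import *
o,r=st();print(np.degrees(np.arctan2(r.as_matrix()[1,0],r.as_matrix()[0,0])))"
```

```text
t 16.18 p [0.5078 0.1306 0.11  ] x [-0.447  0.895  0.003] z [-0.003  0.002 -1.   ] F [-6.4 -0.7 11.2] M [-0.43  1.43 -0.03] g 0.411 q7 [ 0.29  0.52 -0.83  1.98  0.5   0.86 -0.35]
116.53234041830062
```

jog_arm(
  plan=[
    {"x": 0.001,"y": -0.002,"z": 0.002,"wx": 0,"wy": 0,"wz": -0.02},
    {"x": 0.002,"y": -0.004,"z": 0.002,"wx": 0,"wy": 0,"wz": -0.04},
    {"x": 0.002,"y": -0.005,"z": 0.002,"wx": 0,"wy": 0,"wz": -0.06},
    {"x": 0.002,"y": -0.005,"z": 0.002,"wx": 0,"wy": 0,"wz": -0.07},
    {"x": 0.002,"y": -0.005,"z": 0.002,"wx": 0,"wy": 0,"wz": -0.07},
  ],
)

```text
t: 16.6
eef_pos: [0.5072, 0.1302, 0.11]
tool_rot: [-0.001, 0.43, 0.903, 0.0]
contact_force: [0.1, -0.7, 5.9]
gripper_width: 0.415
```

```bash
python3 -c "
from h import *
o,r=st();print(np.degrees(np.arctan2(r.as_matrix()[1,0],r.as_matrix()[0,0])))"
```

```text
t 16.6 p [0.5072 0.1302 0.11  ] x [-0.631  0.776  0.003] z [-0.002  0.002 -1.   ] F [ 0.1 -0.7  5.9] M [-0.39  0.08 -0.25] g 0.415 q7 [ 0.32  0.54 -0.88  1.98  0.54  0.88 -0.16]
129.1131238943177
```

jog_arm(
  plan=[
    {"x": 0,"y": 0,"z": 0.002,"wx": 0,"wy": 0,"wz": -0.02},
    {"x": 0,"y": 0,"z": 0.002,"wx": 0,"wy": 0,"wz": -0.04},
    {"x": 0,"y": 0,"z": 0.002,"wx": 0,"wy": 0,"wz": -0.045},
    {"x": 0,"y": 0,"z": 0.002,"wx": 0,"wy": 0,"wz": -0.045},
  ],
)

```text
t: 16.93
eef_pos: [0.5066, 0.1306, 0.1101]
tool_rot: [-0.002, 0.368, 0.93, 0.001]
contact_force: [-3.9, 1.6, 7.1]
gripper_width: 0.41
```

```bash
python3 -c "
from h import *
o,r=st();print(np.degrees(np.arctan2(r.as_matrix()[1,0],r.as_matrix()[0,0])))"
```

```text
t 16.93 p [0.5066 0.1306 0.1101] x [-0.729  0.684  0.005] z [-0.004  0.003 -1.   ] F [-3.9  1.6  7.1] M [ 0.19  0.98 -2.15] g 0.41 q7 [ 0.34  0.55 -0.91  1.98  0.56  0.89 -0.05]
136.8380590191421
```

jog_arm(
  plan=[
    {"x": 0,"y": 0,"z": 0,"wx": 0,"wy": 0,"wz": 0.01},
    {"x": 0,"y": 0,"z": 0,"wx": 0,"wy": 0,"wz": 0.02},
    {"x": 0,"y": 0,"z": 0,"wx": 0,"wy": 0,"wz": 0.02},
    {"x": 0,"y": 0,"z": 0,"wx": 0,"wy": 0,"wz": 0.02},
  ],
)

```text
t: 17.27
eef_pos: [0.5066, 0.1305, 0.1101]
tool_rot: [-0.002, 0.397, 0.918, 0.001]
contact_force: [-0.8, -0.5, 0.1]
gripper_width: 0.413
```

jog_arm(
  plan=[
    {"x": 0,"y": 0,"z": 0,"wx": 0,"wy": 0,"wz": 0},
    {"x": 0,"y": 0,"z": 0,"wx": 0,"wy": 0,"wz": 0},
    {"x": 0,"y": 0,"z": 0,"wx": 0,"wy": 0,"wz": 0},
    {"x": 0,"y": 0,"z": 0,"wx": 0,"wy": 0,"wz": 0},
    {"x": 0,"y": 0,"z": 0,"wx": 0,"wy": 0,"wz": 0},
    {"x": 0,"y": 0,"z": 0,"wx": 0,"wy": 0,"wz": 0},
    {"x": 0,"y": 0,"z": 0,"wx": 0,"wy": 0,"wz": 0},
    {"x": 0,"y": 0,"z": 0,"wx": 0,"wy": 0,"wz": 0},
    {"x": 0,"y": 0,"z": 0,"wx": 0,"wy": 0,"wz": 0},
    {"x": 0,"y": 0,"z": 0,"wx": 0,"wy": 0,"wz": 0},
  ],
  hand=1,
)

```text
t: 18.1
eef_pos: [0.5066, 0.1305, 0.1101]
tool_rot: [-0.002, 0.397, 0.918, 0.001]
contact_force: [-0.6, 0.1, 0.1]
gripper_width: 1.0
```

jog_arm(
  plan=[
    {"x": 0,"y": 0,"z": -0.05,"wx": 0,"wy": 0,"wz": 0},
    {"x": 0,"y": 0,"z": -0.15,"wx": 0,"wy": 0,"wz": 0},
    {"x": 0,"y": 0,"z": -0.3,"wx": 0,"wy": 0,"wz": 0},
    {"x": 0,"y": 0,"z": -0.45,"wx": 0,"wy": 0,"wz": 0},
    {"x": 0,"y": 0,"z": -0.5,"wx": 0,"wy": 0,"wz": 0},
    {"x": 0,"y": 0,"z": -0.5,"wx": 0,"wy": 0,"wz": 0},
    {"x": 0,"y": 0,"z": -0.5,"wx": 0,"wy": 0,"wz": 0},
  ],
)

```text
t: 18.68
eef_pos: [0.5072, 0.13, 0.2104]
tool_rot: [-0.002, 0.397, 0.918, 0.001]
contact_force: [0.4, -0.8, 0.1]
gripper_width: 1.0
```

```bash
python3 look.py w8
```

```text
t 18.68 p [0.5072 0.13   0.2104] x [-0.685  0.729  0.004] z [-0.003  0.003 -1.   ] F [ 0.4 -0.8  0.1] M [-0.02  0.02  0.  ] g 1.0 q7 [ 0.43  0.42 -1.    1.89  0.4   1.05  0.02]
yaw 133.23057611631737
[0.50826817 0.12857758] 39.33619902229643 0.9211249735673503
[0.50752017 0.12860921] 39.380212065743 0.9475797928556331
[-0.00814708 -0.00322998  0.50707079]
```

View pics/w8o.png

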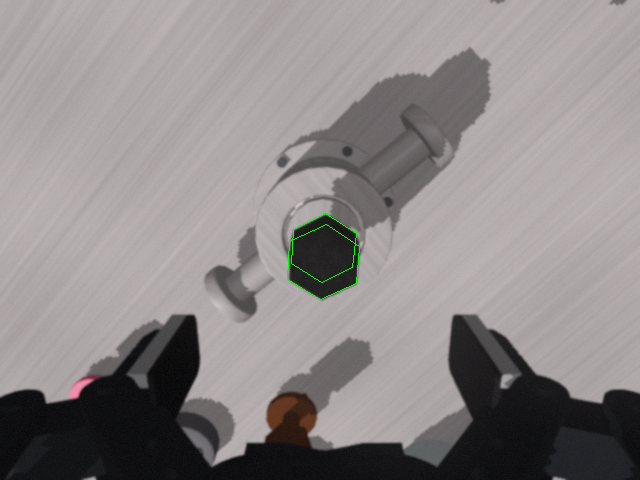

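```bash
python3 -c "
from h import *
print(bot.hand_in());st()"
```

```text
the job is handed in; nothing more can be done
None
the job is handed in; nothing more can be done
```

The key now stands by itself in the knob, and I turned the knob counter-clockwise until it came up against its stop. The job was handed in at about 18.7 s of the 72 s; hand-in gave no verdict.

- **Insertion:** I took the black key and found its pin direction in the side view. I set the pins into the holes the wrist camera saw on a line at 108.5° yaw. The key bottomed out at about the expected height, with roughly 15 N of push.
- **Breaking loose:** I turned the key about 68° counter-clockwise and let go. A look from above showed it upright, centred and still aligned as I had left it.
- **Turning to the stop:** With a fresh hold I turned it about 140° more, until the wrist moment jumped to about 2.1 N m. That makes about 208° of key rotation. The stop is at 195°, and the rest fits the play of the pins in their holes. I backed off about 4°, let go and lifted clear.

**Last checks:** The final picture shows the key upright, and its measured centre is within about 2 mm of the knob's axis. The gripper is open 10 cm higher, with no contact force.

**Disagreements and limits:**
- The two readings of the key's yaw after the first release differed by about 5°; I regripped at a middle value and it held.
- The final position readings varied by about 1 mm.
- The knob angle could not be read directly; it is inferred from the hand's rotation and the moment at the stop.
- I did not measure the tins and jar again at the end, but no contact was felt near them.

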